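Present the printed lever over the assembly fixture

ROBOT

A 7-joint arm with a two-finger parallel gripper is mounted at the origin on the work surface. World frame = base frame: x ahead of the robot, y to its left, z up, the work surface at z = 0. Lengths are in m, angles in rad, forces in N, time in s.
With the tool pointing down it reaches from about 0.4 to 0.875 m from the base axis. Payload 6.5 kg.
Tool frame: the origin (TCP) lies at the very end of the fingers, on their centre line; the grasp point (between the pads) lies r.tcp_to_grasp behind it (r.tcp_to_grasp is the distance from the TCP to the grasp point, in m); z points along the fingers, y is the direction in which the jaws open and shut (so a half turn about z gives the same grasp; the last joint's range is limited). The gripper opens to 85 mm and grips with 20 to 120 N. Pads are 22 mm wide; open, the fingers measure 114 mm over their backs; the gripper's body (76 mm by 85 mm) begins 54 mm behind the grasp point. The pads swing forward as they close: fully open they stand 13 mm farther back than shut.
Start: joints at [1.106, 0.536, -0.004, 1.538, 0.003, 1.067, -0.071], TCP at [0.252, -0.599, 0.231] pointing down, gripper open.
Joint ranges: [-2.7, 2.7], [-0.37, 2.16], [-1.27, 1.26], [0.24, 2.4], [-1.31, 4.45], [0.19, 1.91], [-2.76, 2.76]. Speed limits (rad/s): [2.39, 2.39, 3.14, 3.14, 3.14, 3.14, 3.14].

INTERFACE

Orientations are given as a rotation vector (axis times angle).
In Python, from cell import r, eyes gives the robot as it stands.
- The arm moves only by the shell command python3 -m creep 'ROWS' [FORCE]. ROWS is JSON, one flat list of numbers, 7 for each row, row after row: the shift along the tool's x, y, z in mm, then the turn, a rotation vector about the tool's x, y, z in degrees, then the closure, from -1 (fully open) to 1 (shut). A call has 1 to 5 rows; each row is the pose to reach, as a shift and turn from the pose commanded when the call began, along the tool's axes at that moment; what a row does not reach only later rows make up. A row lasts 1/8 s, in which the tool goes at most 62.5 mm and 10.7 degrees, less where a joint would pass 70% of its speed; a pose out of reach is approached as far as the arm can. A call with a gripper value outside its range is refused whole. The fingers move at their own pace and stop on an object; FORCE is the grip in N (left out, the last holds). Time passes only in rows, so rows that repeat a pose let the fingers close. It gives the time, the measured TCP pose, the force and the opening at its end, in the units of the state.
- r.state(): the state, without advancing time (a new reading comes with each control period).
- eyes.capture(name): name is "scene" or "top"; returns a dict with "image" (420x560x3 uint8, red, green, blue), "fx", "fy", "cx", "cy" (pixels), "dist_coeffs" ([k1, k2, p1, p2, k3] as OpenCV has them; the pictures are not rectified), "pose" (4x4, takes a point from camera to world coordinates). Camera axes: x right, y down, z forward; pixel columns grow to the right and rows downward; lengths in m; the calibration is good to about 2 mm. A picture is of the moment at which its call begins. There is no depth.
- r.finish_job(): hands the job in, once; it reports no verdict.
The state is a dict: "time": time; "q": joint angles; "joint_velocities": joint speeds; "effort": joint torques, N m; "ee_pos": TCP position; "tcp_rot": TCP orientation; "wrist_force": force on the tool from outside, world axes, zero at the start; "torque": the same for the moment, N m; "opening": opening from 0.0 (shut) to 1.0 (fully open).
Only numpy, scipy, OpenCV 4.12 (cv2) and the standard library are available. Lean on these libraries where they do the work, as an engineer would, in place of code of your own. Each camera call takes 0.05 s, during which the arm holds its last target.

TASK

Pull the tray fully out of the light-curing hood by its blue post, then pick up the yellow lever by its balance point, carry it level to the assembly fixture, and hold it there: hub centred over the pin, small eye over the fork, about 30 mm clear above the pin, touching nothing but the gripper, so that I can slip the brass spacer onto the pin underneath. Finish while still holding it, level and still; do not set it down or let go. Leave the other things on the bench and in the tray alone, and leave the tray out.

Things in the scene. Friction and masses are not known exactly. Their poses are not given: they have to be found in the camera images.
- tray (a joint): How far the white tray is drawn out of the curing hood, m: 0 = fully in, 0.24 = fully out, at its stop. It slides level with about 2 N of friction and stays where left. The hood, fixed to the bench, is a low grey cover with an amber window, 300 x 228 mm, open at the front, its roof 72 to 86 mm above the bench. The lever lies in the tray, under the roof until the tray is out.
- tray_post (a point): Upright blue round post, 20 mm diameter, on a tongue at the front of the tray, used to pull it; this point is on its axis, 56 mm above the bench (its foot is 14 mm, its top 78 mm above the bench). Moves with the tray. Its y axis points into the hood: the tray comes out along -y of this point, level. The hood's front edge is 72 mm behind the post when the tray is fully in.
- tray_floor (a point): Centre of the tray's floor, on its upper face, 14 mm above the bench; axes as for tray_post. Moves with the tray. The floor is 250 x 190 mm (x by y) inside a rim 6 mm high; the post is 185 mm from here along -y.
- lever_balance (a point): Balance point (centre of mass in plan) of the loose yellow lever (0.13 to 0.25 kg): centre of its straight bar's section, 50 mm from the hub axis, 24 mm above the underside. z up, x along the bar from big hub to small eye. The bar is 16 mm wide and 18 mm high, 15 to 33 mm above the underside (free space below it), and joins hub and eye, which stand on the tray floor.
- lever_hub (a point): Centre of the underside of the lever's hub: 44 mm diameter, 34 mm tall, brass bush and dark bore in its top (axes as lever_balance).
- lever_eye (a point): Centre of the underside of the lever's small eye (22 mm diameter, 34 mm tall), 170 mm along x from lever_hub.
- fixture_pin (a point): Centre of the top of the fixture's upright steel pin, 50 mm above the bench (12 mm diameter), on a fixed aluminium plate 260 x 75 x 12 mm. Its x axis points along the plate from the pin to the fork.
- fixture_fork (a point): Middle between the tops of the fixture's two blue prongs, 50 mm above the bench, 170 mm along x from fixture_pin; the fork is 22 mm along x and 46 mm across.
- spacer_c (a point): Centre of the loose brass spacer ring (28 mm diameter, 10 mm high) lying on the fixture plate between pin and fork; leave alone.
- cap_c (a point): Centre of a loose green printed cap (20 mm diameter, 22 mm high) standing in a corner of the tray near the lever's eye; it rides with the tray, leave alone.
- screwbox_c (a point): Centre of a loose grey two-compartment screw box (90 x 60 x 30 mm) on the rear of the hood's roof; leave alone.
- bottle_c (a point): Centre of a loose white bottle (60 mm diameter, 160 mm high); leave alone.
- spool_c (a point): Centre of a loose small orange filament spool lying flat (110 mm diameter, 50 mm high); leave alone.
- scraper_grip (a point): Handle of a loose scraper lying on the bench at the robot's right; leave alone.

How it is judged:
On the way, in this order (a step that is already met when the one before it is completed fails the run):
1. the tray is drawn fully out (at least 225 of 240 mm) with the lever still lying in it (value of joint tray above 0.225 m and height (world z) of each of lever_hub, lever_eye below 0.02 m), for 0.2 s.
2. the lever is lifted clear of the tray, gripped within 15 mm of its balance point along the bar, and level within 10 degrees (height (world z) of each of lever_hub, lever_eye above 0.035 m and angle between lever_balance's own z axis and vertical below 0.175 rad and contact force between the fingers and lever above 1 N and x of the grasp point in the frame of lever_balance between -0.015 and 0.015 m), for 0.2 s.
At the end, for the whole second after the job is handed in: Lever held within 15 mm of its balance point, at rest, level within 6 deg, hub within 12 mm of the pin axis, eye within 15 mm of the fork, underside 15 to 50 mm above the pin, touching no fixture, spacer or tray; tray at least 220 mm out (contact force between the fingers and lever above 1 N and x of the grasp point in the frame of lever_balance between -0.015 and 0.015 m and horizontal distance between lever_hub and fixture_pin below 0.012 m and horizontal distance between lever_eye and fixture_fork below 0.015 m and angle between lever_balance's own z axis and vertical below 0.105 rad and height (world z) of lever_hub between 0.065 and 0.1 m and contact force between lever and fixture below 0.05 N and contact force between lever and spacer below 0.05 N and contact force between lever and tray below 0.05 N and linear speed of lever below 0.02 m/s and angular speed of lever below 0.15 rad/s and value of joint tray above 0.22 m); the arm keeps its last pose, push and grip.
It fails at once if the spacer, screw box, bottle, spool or scraper is moved by more than 25 mm (distance of any of spacer_c, screwbox_c, bottle_c, spool_c, scraper_grip from where it was at the start of the episode above 0.025 m).
It fails at once if the green cap is knocked over or leaves the tray (angle between cap_c's own z axis and vertical above 0.6 rad or z of cap_c in the frame of tray_floor above 0.03 m or z of cap_c in the frame of tray_floor below 0.003 m).
It fails at once if the lever is tipped by more than 20 degrees (angle between lever_balance's own z axis and vertical above 0.35 rad).
It also fails if it takes over 72 s, if anything falls off the work surface, if the arm or the gripper's body presses on something with over 40 N, if the wrist force passes 120 N, or if a joint passes its speed limit or range.

## Working session

There is one attempt and no reset: what is moved stays moved. The work goes in short steps, Python scripts to look and compute and a shell command to move; the robot and the scene stay as the last step left them, time stands still between calls to the robot, and variables do not carry over. Pictures are saved under pics/ and viewed, and the job is handed in when it is done.

```bash
ls; mkdir -p pics; python3 - <<'E'
from cell import r, eyes
import cv2
s=r.state(); print(s, r.tcp_to_grasp)
for n in("scene","top"):
    c=eyes.capture(n); cv2.imwrite(f"pics/{n}0.png",c["image"][:,:,::-1])
    print(n,c["fx"],c["cx"],c["cy"],c["dist_coeffs"],c["pose"])
E
```

```text
pics
{'time': 0.0, 'q': array([ 1.10582888,  0.53718818, -0.00444749,  1.5388827 ,  0.00258478,
        1.06727397, -0.07119804]), 'joint_velocities': array([-0.00117736, -0.00148592,  0.00014577, -0.00078104, -0.00166218,
        0.00032929,  0.00136527]), 'effort': array([-1.71585825e-04, -5.83422911e+01,  1.04857273e+00, -2.59100407e+01,
        1.23163790e-02,  9.66846419e-03, -1.18370696e-05]), 'ee_pos': array([ 0.2521301 , -0.598421  ,  0.23039499]), 'tcp_rot': array([-3.07767766e+00, -6.22020575e-01,  7.11665898e-04]), 'wrist_force': array([-0.31884215, -0.38509651, -0.21180811]), 'torque': array([-0.03584554, -0.02432059, -0.03288711]), 'opening': 1.0001169403912784} 0.0187
scene 450.4631051952457 278.5364404768513 211.5098488084132 [-0.05444136  0.          0.          0.          0.        ] [[ 1.02193364e-01  8.36132073e-01 -5.38924552e-01  1.51643347e+00]
 [ 9.94764116e-01 -8.64047994e-02  5.45762248e-02 -1.41625962e-01]
 [-9.32735822e-04 -5.41680133e-01 -8.40584180e-01  1.50159871e+00]
 [ 0.00000000e+00  0.00000000e+00  0.00000000e+00  1.00000000e+00]]
top 537.8887584593933 283.2405962284213 215.2351443540991 [-0.04012364  0.          0.          0.          0.        ] [[-1.83415130e-03 -9.87465870e-01  1.57822023e-01  3.48846637e-01]
 [-9.99870406e-01 -7.13274280e-04 -1.60829747e-02 -4.30167874e-02]
 [ 1.59939590e-02 -1.57831069e-01 -9.87336592e-01  1.73290360e+00]
 [ 0.00000000e+00  0.00000000e+00  0.00000000e+00  1.00000000e+00]]
```

View pics/scene0.png

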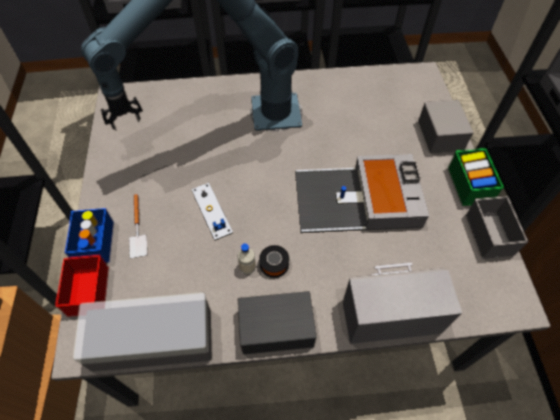

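View pics/top0.png

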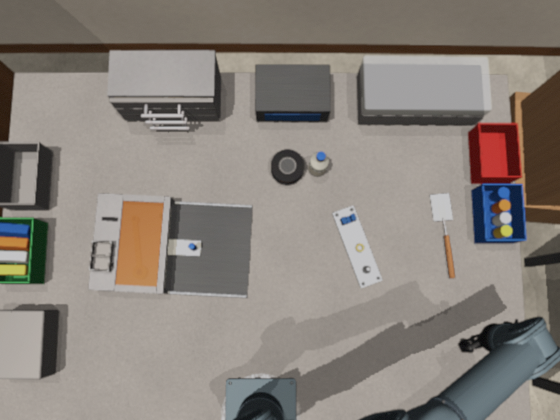

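The top view shows the post at about (193,246), the fixture pin at (367,269), the fork at (348,218) and the spacer at (360,247). I'll enlarge these.

```bash
cat > h.py <<'E'
from cell import r, eyes
import cv2, numpy as np
from scipy.spatial.transform import Rotation as R
def K(c): return np.array([[c["fx"],0,c["cx"]],[0,c["fy"],c["cy"]],[0,0,1.]])
def ray(c,uv):
    p=cv2.undistortPoints(np.array([[uv]],float),K(c),np.array(c["dist_coeffs"]))[0,0]
    P=np.array(c["pose"]); return P[:3,3],P[:3,:3]@np.array([p[0],p[1],1])
def onz(c,uv,z):
    o,d=ray(c,uv); return o+d*(z-o[2])/d[2]
def proj(c,X):
    P=np.linalg.inv(np.array(c["pose"])); q,_=cv2.projectPoints(np.array(X,float).reshape(-1,1,3),cv2.Rodrigues(P[:3,:3])[0],P[:3,3],K(c),np.array(c["dist_coeffs"])); return q.reshape(-1,2)
def crop(c,x0,y0,w,h,k,name):
    cv2.imwrite(name,cv2.resize(c["image"][y0:y0+h,x0:x0+w,::-1],None,fx=k,fy=k,interpolation=cv2.INTER_CUBIC))
E
python3 - <<'E'
from h import *
c=eyes.capture("top")
a=c["image"]
cv2.imwrite("pics/z1.png",np.hstack([cv2.resize(a[200:290,165:265,::-1],None,fx=4,fy=4,interpolation=2),cv2.resize(a[200:290,320:390,::-1],None,fx=4,fy=4,interpolation=2)]))
print(onz(c,(193,246),.078),onz(c,(367,269),.05),onz(c,(348,218),.05))
E
```

```text
[0.51710956 0.20849116 0.078     ] [ 0.44756543 -0.33240497  0.05      ] [ 0.60911308 -0.27600533  0.05      ]
```

View pics/z1.png

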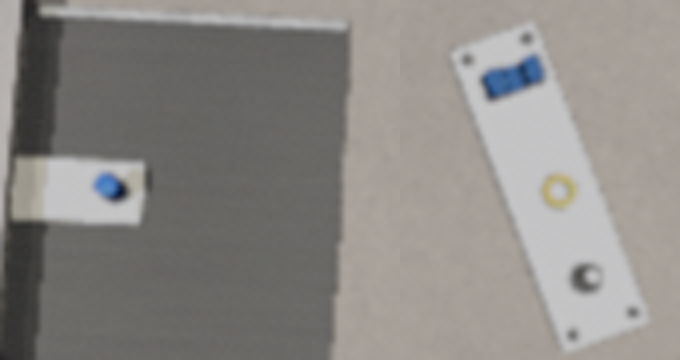

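```bash
cat >> h.py <<'E'
def ortho(c,x0,x1,y0,y1,z,mm=0.5):
    # rows: x decreasing, cols: y decreasing
    xs=np.arange(x1,x0,-mm/1e3); ys=np.arange(y1,y0,-mm/1e3)
    Y,X=np.meshgrid(ys,xs); q=proj(c,np.stack([X,Y,np.full_like(X,z)],-1).reshape(-1,3)).reshape(*X.shape,2).astype(np.float32)
    return cv2.remap(c["image"],q[...,0],q[...,1],cv2.INTER_CUBIC)[:,:,::-1].copy()
E
python3 - <<'E'
from h import *
for n in("top","scene"):
    c=eyes.capture(n)
    im=ortho(c,.38,.68,-.42,-.22,.012)
    cv2.imwrite(f"pics/fx_{n}.png",im)
    m=((im.min(2)>150)&(im.max(2).astype(int)-im.min(2)<40)).astype(np.uint8)
    m=cv2.morphologyEx(m,cv2.MORPH_OPEN,np.ones((9,9)));m=cv2.morphologyEx(m,cv2.MORPH_CLOSE,np.ones((41,41)))
    k=max(cv2.findContours(m,0,1)[0],key=cv2.contourArea)
    (cx,cy),wh,an=cv2.minAreaRect(cv2.convexHull(k)); print(n,.68-cy*.0005,-.22-cx*.0005,np.array(wh)/2,an)
    im=ortho(c,.38,.68,-.42,-.22,.05)
    hsv=cv2.cvtColor(im,cv2.COLOR_BGR2HSV); b=((hsv[...,0]>95)&(hsv[...,0]<130)&(hsv[...,1]>120)).astype(np.uint8)
    k=np.vstack([q for q in cv2.findContours(b,0,1)[0] if cv2.contourArea(q)>100]); (cx,cy),wh,an=cv2.minAreaRect(k);print(" fork50",.68-cy*.0005,-.22-cx*.0005,np.array(wh)/2,an)
    cv2.imwrite(f"pics/fy_{n}.png",im)
    im=ortho(c,.42,.62,.1,.3,.078)
    hsv=cv2.cvtColor(im,cv2.COLOR_BGR2HSV); b=((hsv[...,0]>95)&(hsv[...,0]<130)&(hsv[...,1]>120)).astype(np.uint8)
    k=np.vstack([q for q in cv2.findContours(b,0,1)[0] if cv2.contourArea(q)>100]); (cx,cy),wh,an=cv2.minAreaRect(k);print(" post",.62-cy*.0005,.3-cx*.0005,np.array(wh)/2,an)
    cv2.imwrite(f"pics/po_{n}.png",im)
a=[cv2.imread(f"pics/{p}_{n}.png") for n in("top","scene") for p in("fx",)]
b=[cv2.resize(cv2.imread(f"pics/po_{n}.png"),(300,300)) for n in("top","scene")]
print(a[0].shape)
cv2.imwrite("pics/cmp.png",np.hstack([*a]));cv2.imwrite("pics/cmp2.png",np.hstack(b))
cv2.imwrite("pics/cmpy.png",np.hstack([cv2.imread(f"pics/fy_{n}.png") for n in("top","scene")]))
E
```

```text
top 0.53 -0.31975 [300.  199.5] 90.0
 fork50 0.60637939453125 -0.27532181549072265 [17.74341393 44.00068665] 69.94390869140625
 post 0.5160737686157226 0.2111885299682617 [20.48590279 13.059762  ] 39.80556869506836
scene 0.53 -0.31975 [300.  199.5] 90.0
 fork50 0.6192752227783204 -0.275931282043457 [34.56504059 41.24300766] 69.55044555664062
 post 0.5354903717041015 0.20995191955566406 [20.8863678  55.89310074] 11.309932708740234
(601, 400, 3)
```

View pics/cmp.png

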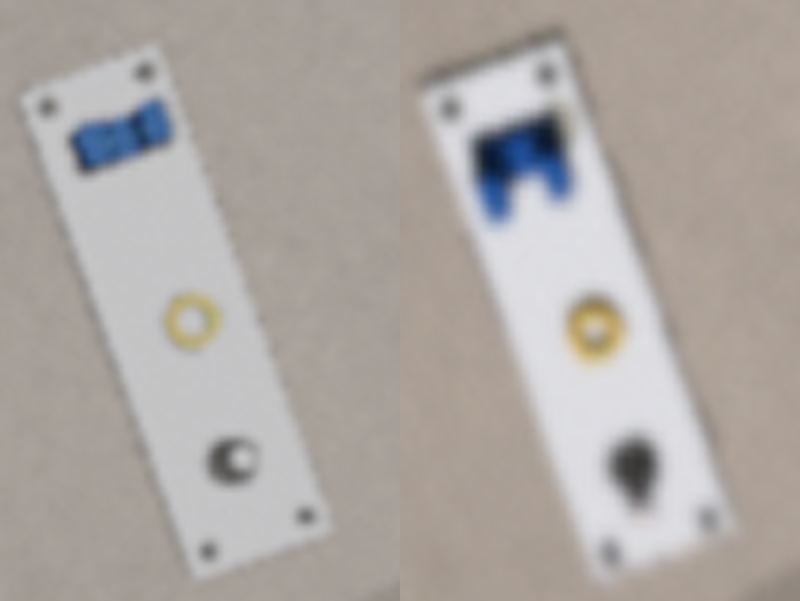

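View pics/cmp2.png

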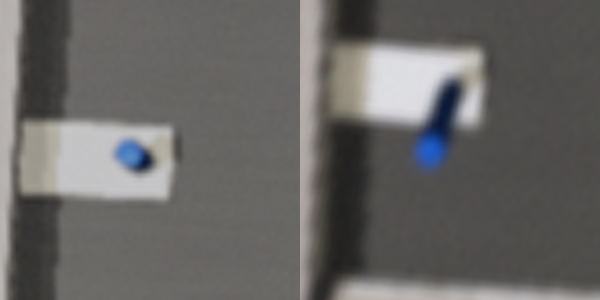

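View pics/cmpy.png

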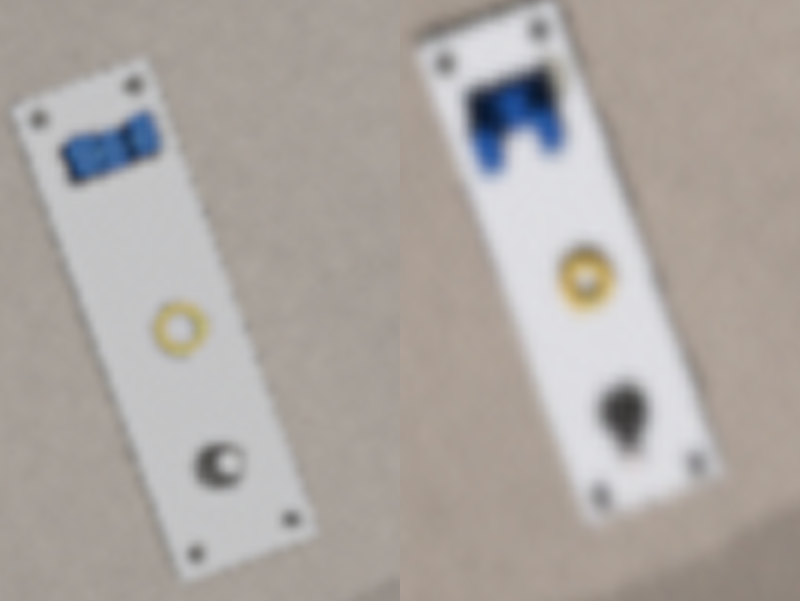

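```bash
cat >> h.py <<'E'
def go(pos,yaw):
    """yaw deg = world direction of tool y, tool straight down; picks the nearer half turn unless given exact"""
    s=r.state(); T=R.from_rotvec(s["tcp_rot"]); a=np.radians(yaw)
    y=np.array([np.cos(a),np.sin(a),0]); z=np.array([0,0,-1.]); x=np.cross(y,z)
    G=R.from_matrix(np.stack([x,y,z],1))
    d=T.inv().apply(np.array(pos)-s["ee_pos"])*1e3; w=(T.inv()*G).as_rotvec(degrees=True)
    print("t",round(float(s["time"]),2),"pos",s["ee_pos"].round(4),"shift",d.round(1),"rot",w.round(2),"q",s["q"].round(2),"F",s["wrist_force"].round(1),"op",round(float(s["opening"]),3)); return d,w
E
python3 - <<'E'
from h import *
go([.48,-.20,.23],-40)
go([.517,.214,.20],-2.1)
E
```

```text
t 0.25 pos [ 0.2523 -0.5987  0.2309] shift [ 364.7 -279.     1.1] rot [-5.000e-02 -1.000e-02 -2.715e+01] q [ 1.11  0.54 -0.    1.54  0.    1.07 -0.07] F [ 0.1 -1.1 -0.3] op 0.999
t 0.25 pos [ 0.2523 -0.5987  0.2309] shift [ 559.6 -646.1   31.4] rot [-4.000e-02 -2.000e-02 -6.505e+01] q [ 1.11  0.54 -0.    1.54  0.    1.07 -0.07] F [ 0.1 -1.1 -0.3] op 0.999
```

```bash
python3 -m creep '[40,-30,0,0,0,-5,-1, 85,-65,0,0,0,-10,-1, 130,-100,0,0,0,-15,-1, 180,-138,0,0,0,-20,-1, 230,-175,0,0,0,-25,-1]' && python3 - <<'E'
from h import *
go([.517,.214,.20],-2.1)
E
```

```text
time: 0.88
ee_pos: [0.3971, -0.3467, 0.2315]
tcp_rot: [2.87, 1.277, 0.0]
wrist_force: [1.4, -0.6, -0.0]
opening: 1.0
t 0.88 pos [ 0.3971 -0.3467  0.2315] shift [ 496.9 -286.2   31.3] rot [ 3.000e-02  1.000e-02 -3.991e+01] q [ 0.79  0.34 -0.19  1.85  0.08  0.96 -0.17] F [ 1.4 -0.6 -0. ] op 1.0
```

```bash
python3 -m creep '[50,-20,0,0,0,-6,-1, 105,-45,0,0,0,-12,-1, 160,-75,5,0,0,-18,-1, 210,-105,10,0,0,-24,-1, 260,-135,15,0,0,-30,-1]' && python3 - <<'E'
from h import *
go([.517,.214,.20],-2.1)
E
```

```text
time: 1.5
ee_pos: [0.471, -0.0633, 0.2164]
tcp_rot: [2.44, 1.977, 0.001]
wrist_force: [0.2, -0.2, -0.4]
opening: 1.004
t 1.5 pos [ 0.471  -0.0633  0.2164] shift [280.8 -12.5  16.3] rot [ 0.04  0.01 -9.86] q [ 0.41  0.29 -0.44  1.98  0.16  0.9  -0.32] F [ 0.2 -0.2 -0.4] op 1.004
```

```bash
python3 -m creep '[60,-3,3,0,0,-3,-1, 120,-6,6,0,0,-6,-1, 180,-9,10,0,0,-10,-1, 235,-11,14,0,0,-10,-1, 281,-12,16,0,0,-10,-1]' && python3 - <<'E'
from h import *
go([.517,.214,.032],-2.1)
c=eyes.capture("scene"); crop(c,290,90,150,150,4,"pics/s1.png")
E
```

```text
time: 2.12
ee_pos: [0.5181, 0.2144, 0.2001]
tcp_rot: [-2.261, -2.18, -0.0]
wrist_force: [0.6, 0.1, 0.3]
opening: 1.003
t 2.12 pos [0.5181 0.2144 0.2001] shift [ -0.5  -1.1 168.1] rot [-0.01 -0.02  0.01] q [-0.07  0.48 -0.53  1.78  0.29  0.96 -0.75] F [0.6 0.1 0.3] op 1.003
```

View pics/s1.png

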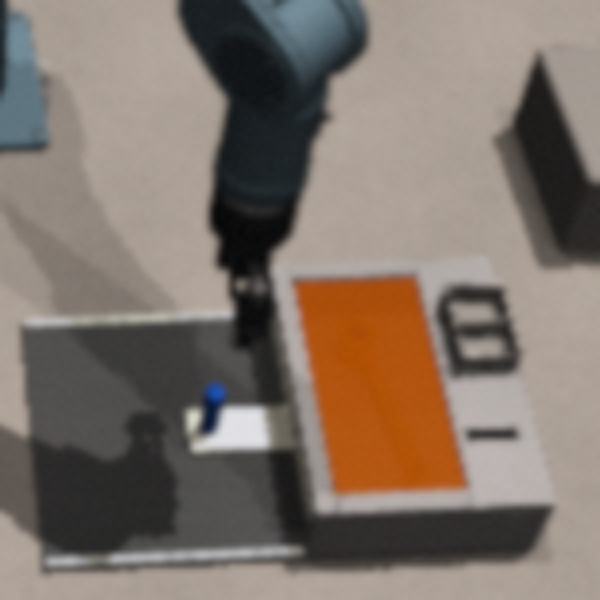

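```bash
python3 - <<'E'
from h import *
c=eyes.capture("scene"); print(((proj(c,[[.517,.214,.078],[.5181,.2144,.2001],[.517,.214,.014]])-[290,90])*4+1.5).round(0))
E
python3 -m creep '[0,-1,40,0,0,0,-1, 0,-1,80,0,0,0,-1, -1,-1,120,0,0,0,-1, -1,-1,150,0,0,0,-1, -1,-1,166,0,0,0,-1]'
python3 -m creep '[0,0,0,0,0,0,-0.4, 0,0,0,0,0,0,0.2, 0,0,0,0,0,0,1, 0,0,0,0,0,0,1, 0,0,0,0,0,0,1]' 40
```

```text
[[215. 390.]
 [232. 313.]
 [207. 427.]]
time: 2.85
ee_pos: [0.5164, 0.2101, 0.0328]
tcp_rot: [-2.263, -2.178, 0.004]
wrist_force: [-0.7, 0.1, 1.0]
opening: 0.999
time: 3.48
ee_pos: [0.516, 0.2116, 0.0352]
tcp_rot: [-2.262, -2.18, 0.002]
wrist_force: [-6.1, -0.7, 9.1]
opening: 0.223
```

```bash
python3 -m creep '[-15,0,0,0,0,0,1, -40,0,0,0,0,0,1, -70,0,0,0,0,0,1, -100,0,0,0,0,0,1, -130,0,0,0,0,0,1]'
python3 -m creep '[-30,0,0,0,0,0,1, -60,0,0,0,0,0,1, -85,0,0,0,0,0,1, -100,0,0,0,0,0,1, -107,0,0,0,0,0,1]'
python3 -m creep '[0,0,0,0,0,0,1]'
python3 - <<'E'
from h import *
go([.507,-.027,.035],-2.1)
c=eyes.capture("scene"); crop(c,240,100,200,150,4,"pics/s2.png")
c=eyes.capture("top"); crop(c,80,180,200,130,4,"pics/t2.png")
E
```

```text
time: 4.1
ee_pos: [0.5095, 0.0824, 0.0352]
tcp_rot: [-2.258, -2.18, 0.003]
wrist_force: [-10.6, 2.9, 14.4]
opening: 0.223
time: 4.72
ee_pos: [0.504, -0.0259, 0.0351]
tcp_rot: [-2.26, -2.176, 0.01]
wrist_force: [-15.7, 3.3, 21.8]
opening: 0.224
time: 4.85
ee_pos: [0.504, -0.0262, 0.0351]
tcp_rot: [-2.26, -2.177, 0.011]
wrist_force: [-15.1, 0.0, 22.4]
opening: 0.222
t 4.85 pos [ 0.504  -0.0262  0.0351] shift [-0.7  3.   0.1] rot [-0.42  0.14 -0.06] q [ 0.3   0.65 -0.42  2.01  0.47  0.59 -0.49] F [-15.1   0.   22.4] op 0.222
```

View pics/s2.png

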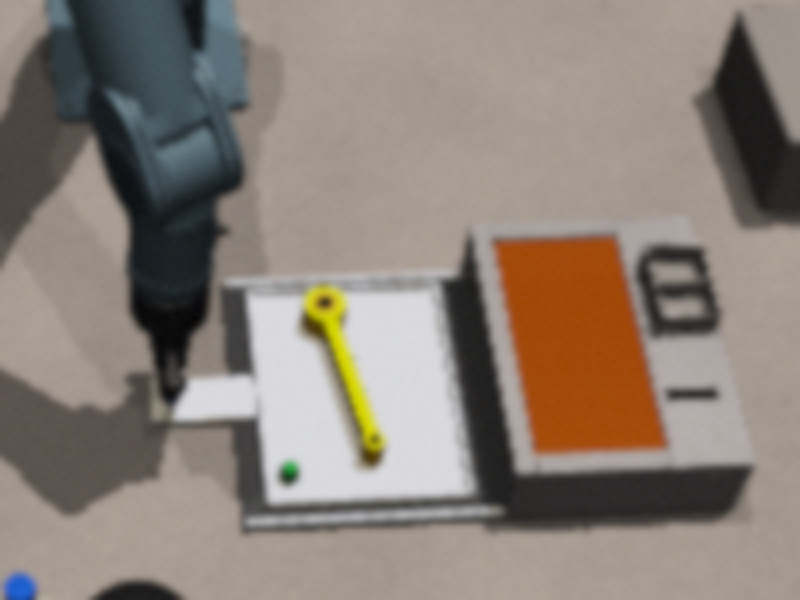

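View pics/t2.png

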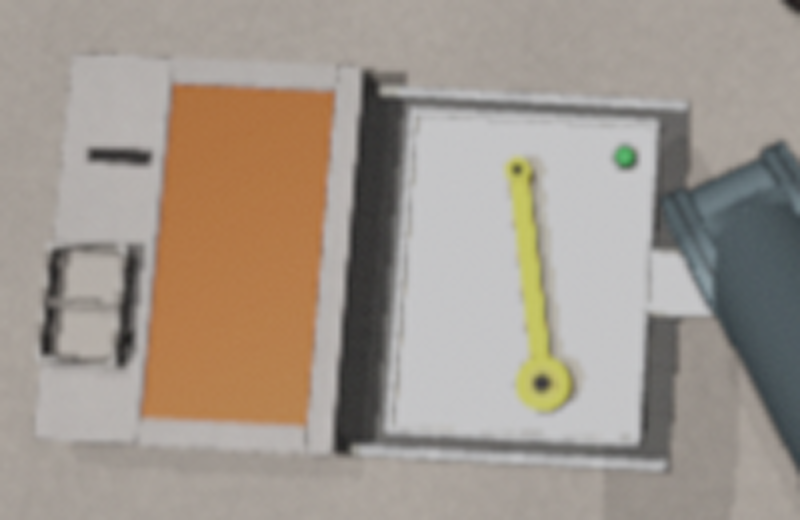

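The lever lies in the tray, with the hub at t2 zoom (543,383) and the eye at (518,168). The green cap stands at (625,157). The tray has come out about 238 mm by the TCP travel. Next I'll release the post, raise the arm and localise the lever.

```bash
python3 -m creep '[0,0,0,0,0,0,-1, 0,0,0,0,0,0,-1, 0,0,0,0,0,0,-1, 0,0,0,0,0,0,-1, 0,0,0,0,0,0,-1]'
python3 -m creep '[0,0,-30,0,0,0,-1, 0,0,-70,0,0,0,-1, 0,0,-110,0,0,0,-1, 0,0,-150,0,0,0,-1, 0,0,-190,0,0,0,-1]'
python3 -m creep '[-50,0,0,0,0,0,-1, -100,0,0,0,0,0,-1]'
python3 - <<'E'
from h import *
for n in("top","scene"):
  c=eyes.capture(n)
  for z,tag in((.048,"L"),):
    im=ortho(c,.38,.68,-.1,.3,z); cv2.imwrite(f"pics/lv_{n}.png",im)
    hsv=cv2.cvtColor(im,cv2.COLOR_BGR2HSV); m=((hsv[...,0]>20)&(hsv[...,0]<38)&(hsv[...,1]>110)&(hsv[...,2]>90)).astype(np.uint8)
    k=max(cv2.findContours(m,0,1)[0],key=cv2.contourArea); (cx,cy),wh,a=cv2.minAreaRect(k); print(n,(cx,cy),wh,a)
E
```

```text
time: 5.58
ee_pos: [0.5083, -0.0256, 0.0342]
tcp_rot: [-2.263, -2.179, -0.0]
wrist_force: [0.6, -0.0, 0.6]
opening: 1.002
time: 6.2
ee_pos: [0.508, -0.0256, 0.2256]
tcp_rot: [-2.263, -2.179, 0.0]
wrist_force: [0.9, -0.5, 0.0]
opening: 1.001
time: 6.45
ee_pos: [0.5048, -0.1265, 0.225]
tcp_rot: [2.26, 2.18, 0.001]
wrist_force: [0.7, -0.3, -0.3]
opening: 0.998
top (288.05059814453125, 349.0447998046875) (392.1352233886719, 79.42279815673828) 78.38619995117188
scene (312.8846130371094, 330.483642578125) (435.4536437988281, 91.21429443359375) 86.47596740722656
```

```bash
python3 - <<'E'
import cv2,numpy as np
cv2.imwrite("pics/lvc.png",np.hstack([cv2.imread(f"pics/lv_{n}.png")[:,0:400] for n in("top","scene")]))
E
```

```text
(no output)
```

View pics/lvc.png

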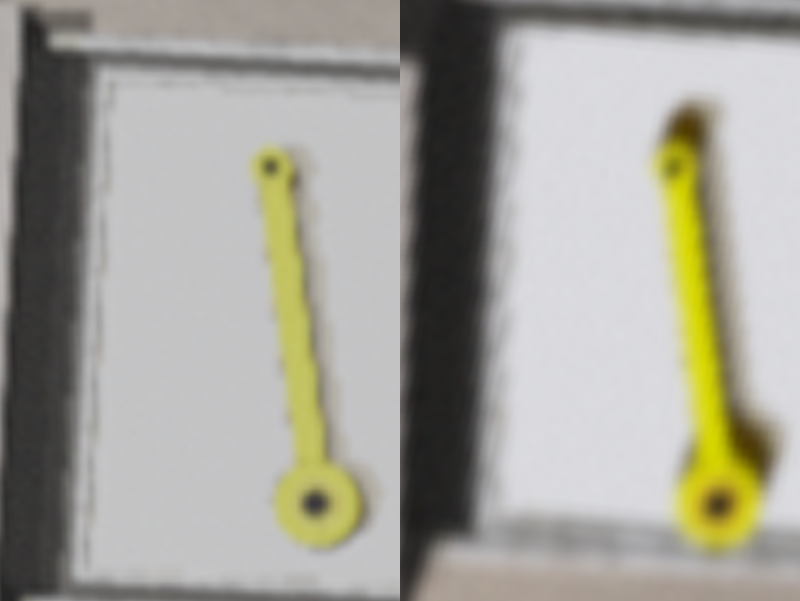

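Hub bore: (315,502) in the top ortho and (317,504) in the scene ortho. Eye: (270,167) and (272,167). The spacing is 169 mm, against 170 mm nominal. The hub is at about (.4285,.1418), the eye at (.5965,.1645), and the balance point at about (.478,.1485), with the bar at 7.7°.

```bash
python3 - <<'E'
from h import *
go([.478,.1485,.15],-82.3)
E
```

```text
t 6.55 pos [ 0.5035 -0.1323  0.224 ] shift [279.6 -38.4  73.1] rot [ 0.09  0.19 79.64] q [ 0.61  0.38 -0.55  1.86  0.24  0.97 -0.09] F [-0.1 -0.1  0. ] op 0.999
```

```bash
python3 -m creep '[30,-4,0,0,0,9,-1, 65,-9,0,0,0,18,-1, 100,-14,0,0,0,27,-1, 135,-19,0,0,0,36,-1, 170,-24,0,0,0,45,-1]' && python3 - <<'E'
from h import *
go([.478,.1485,.15],-82.3)
E
```

```text
time: 7.18
ee_pos: [0.4865, 0.0467, 0.2242]
tcp_rot: [-2.927, -1.14, 0.0]
wrist_force: [-0.4, 0.3, 0.5]
opening: 0.998
t 7.17 pos [0.4865 0.0467 0.2242] shift [ 62.6 -80.7  74.2] rot [-1.000e-02  1.000e-02  3.487e+01] q [ 0.21  0.31 -0.48  1.94  0.18  0.93 -1.18] F [-0.4  0.3  0.5] op 0.998
```

```bash
python3 -m creep '[15,-20,10,0,0,9,-1, 30,-40,20,0,0,18,-1, 45,-60,40,0,0,27,-1, 63,-81,60,0,0,35,-1, 63,-81,74,0,0,35,-1]' && python3 -m creep '[0,0,0,0,0,0,-1]' && python3 - <<'E'
from h import *
go([.478,.1485,.0215],-82.3)
c=eyes.capture("scene"); crop(c,280,90,130,140,4,"pics/s3.png")
E
```

```text
time: 7.8
ee_pos: [0.4771, 0.1502, 0.1495]
tcp_rot: [-3.133, -0.222, 0.001]
wrist_force: [0.0, -0.6, -0.9]
opening: 0.998
time: 7.92
ee_pos: [0.4771, 0.1466, 0.1493]
tcp_rot: [3.133, 0.218, -0.004]
wrist_force: [0.3, 0.9, 0.1]
opening: 0.997
t 7.92 pos [0.4771 0.1466 0.1493] shift [  1.5  -1.8 127.8] rot [0.05 0.14 0.25] q [-0.09  0.43 -0.37  1.98  0.22  0.77 -2.01] F [0.3 0.9 0.1] op 0.997
```

View pics/s3.png

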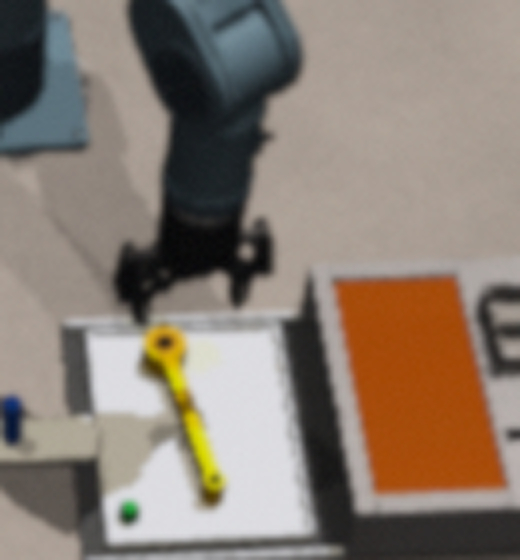

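The open fingers straddle the bar's line above the tray, with nothing in the way. Descending.

```bash
python3 -m creep '[0,0,35,0,0,0,-1, 0,0,70,0,0,0,-1, 1,-1,100,0,0,0,-1, 1,-1,118,0,0,0,-1, 1,-1,127,0,0,0,-1]' && python3 -m creep '[0,0,0,0,0,0,-1]' && python3 - <<'E'
from h import *
go([.478,.1485,.0215],-82.3)
c=eyes.capture("scene"); crop(c,280,90,130,140,4,"pics/s4.png")
E
```

```text
time: 8.6
ee_pos: [0.4791, 0.148, 0.023]
tcp_rot: [3.134, 0.214, 0.0]
wrist_force: [0.4, -0.0, 0.3]
opening: 0.993
time: 8.72
ee_pos: [0.4791, 0.1484, 0.0235]
tcp_rot: [3.134, 0.215, 0.0]
wrist_force: [0.1, 0.2, 0.2]
opening: 0.997
t 8.72 pos [0.4791 0.1484 0.0235] shift [-1.1 -0.3  2. ] rot [ 0.01 -0.01  0.14] q [-0.17  0.65 -0.27  2.03  0.34  0.51 -2.13] F [0.1 0.2 0.2] op 0.997
```

View pics/s4.png

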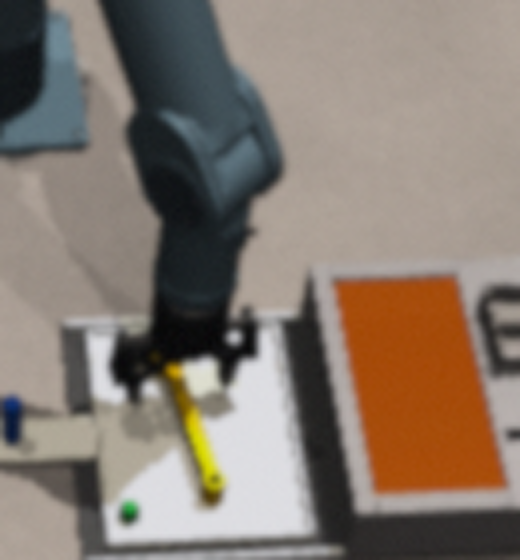

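```bash
python3 -m creep '[-1,0,2,0,0,0,-0.4, -1,0,2,0,0,0,0.2, -1,0,2,0,0,0,1, -1,0,2,0,0,0,1, -1,0,2,0,0,0,1]' 60 && python3 -m creep '[0,0,0,0,0,0,1,0,0,0,0,0,0,1]' && python3 -m creep '[0,0,-8,0,0,0,1, 0,0,-16,0,0,0,1, 0,0,-26,0,0,0,1, 0,0,-36,0,0,0,1,0,0,-46,0,0,0,1]' && python3 - <<'E'
from h import *
go([.478,.1485,.15],-82.3)
c=eyes.capture("scene"); crop(c,280,90,130,140,4,"pics/s5.png")
E
```

```text
time: 9.4
ee_pos: [0.478, 0.1486, 0.0216]
tcp_rot: [-3.134, -0.215, -0.0]
wrist_force: [-1.9, -0.3, 5.6]
opening: 0.178
time: 9.65
ee_pos: [0.478, 0.1486, 0.0216]
tcp_rot: [-3.134, -0.215, -0.0]
wrist_force: [-0.6, 0.8, 4.6]
opening: 0.177
time: 10.28
ee_pos: [0.4779, 0.1485, 0.0681]
tcp_rot: [-3.134, -0.215, -0.0]
wrist_force: [0.6, 0.2, -1.8]
opening: 0.173
t 10.28 pos [0.4779 0.1485 0.0681] shift [  0.1  -0.  -81.9] rot [-0.   -0.01  0.15] q [-0.14  0.56 -0.32  2.02  0.3   0.6  -2.09] F [ 0.6  0.2 -1.8] op 0.173
```

View pics/s5.png

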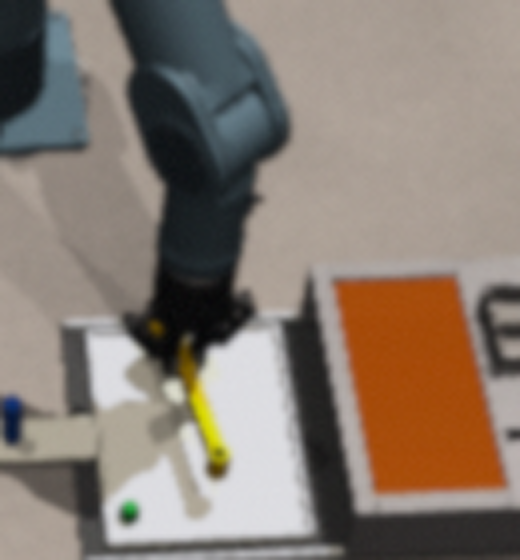

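Lifted and it looks level. Raising it further, then carrying it to the fixture.

```bash
python3 -m creep '[0,0,-15,0,0,0,1, 0,0,-32,0,0,0,1, 0,0,-48,0,0,0,1, 0,0,-60,0,0,0,1,0,0,-64,0,0,0,1]' && python3 - <<'E'
from h import *
go([.496,-.3183,.132],-69.9)
E
```

```text
time: 10.95
ee_pos: [0.4783, 0.1486, 0.1323]
tcp_rot: [-3.134, -0.215, -0.002]
wrist_force: [-0.2, -0.1, -1.7]
opening: 0.17
t 10.95 pos [0.4783 0.1486 0.1323] shift [-4.620e+01  4.649e+02  1.000e-01] rot [ -0.    -0.08 -12.26] q [-0.1   0.45 -0.36  1.99  0.24  0.73 -2.04] F [-0.2 -0.1 -1.7] op 0.17
```

```bash
python3 -m creep '[-2,20,0,0,0,0,1, -5,50,0,0,0,-1,1, -8,85,0,0,0,-2,1, -12,120,0,0,0,-3,1, -15,155,0,0,0,-4,1]' && python3 -m creep '[-4,35,0,0,0,-1,1, -8,70,0,0,0,-2,1, -11,105,0,0,0,-3,1, -15,140,0,0,0,-4,1, -18,175,0,0,0,-5,1]' && python3 - <<'E'
from h import *
go([.496,-.3183,.132],-69.9)
E
```

```text
time: 11.58
ee_pos: [0.4837, -0.0083, 0.131]
tcp_rot: [-3.125, -0.325, 0.001]
wrist_force: [0.3, 0.5, -2.2]
opening: 0.171
time: 12.2
ee_pos: [0.5021, -0.1832, 0.1309]
tcp_rot: [-3.107, -0.461, 0.001]
wrist_force: [0.8, -0.2, -1.5]
opening: 0.174
t 12.2 pos [ 0.5021 -0.1832  0.1309] shift [-45.1 127.5  -1.1] rot [-0.03  0.04 -3.22] q [ 0.53  0.5  -0.33  1.91  0.23  0.77 -1.21] F [ 0.8 -0.2 -1.5] op 0.174
```

```bash
python3 -m creep '[-11,32,0,0,0,-1,1, -22,64,-1,0,0,-2,1, -33,95,-1,0,0,-3,1, -41,118,-1,0,0,-3,1, -45,127,-1,0,0,-3,1]' && python3 -m creep '[0,0,0,0,0,0,1,0,0,0,0,0,0,1]' && python3 - <<'E'
from h import *
go([.496,-.3183,.09],-69.9)
for n in("top","scene"):
  c=eyes.capture(n)
  cv2.imwrite(f"pics/full_{n}.png",c["image"][:,:,::-1])
  s=r.state(); z=s["ee_pos"][2]-.0076+.034
  im=ortho(c,.36,.68,-.42,-.2,z); cv2.imwrite(f"pics/fin_{n}.png",im)
cv2.imwrite("pics/finc.png",np.hstack([cv2.imread(f"pics/fin_{n}.png")[:600,:400] for n in("top","scene")]))
E
```

```text
time: 12.82
ee_pos: [0.4954, -0.3182, 0.1318]
tcp_rot: [-3.095, -0.538, 0.001]
wrist_force: [0.6, -0.1, -1.5]
opening: 0.173
time: 13.08
ee_pos: [0.4966, -0.315, 0.1322]
tcp_rot: [-3.093, -0.544, -0.0]
wrist_force: [0.3, 1.2, -1.1]
opening: 0.172
t 13.07 pos [ 0.4966 -0.315   0.1322] shift [-1.6  2.9 42.2] rot [-0.06 -0.01 -0.15] q [ 0.73  0.58 -0.32  1.77  0.23  0.83 -0.93] F [ 0.3  1.2 -1.1] op 0.172
```

View pics/finc.png

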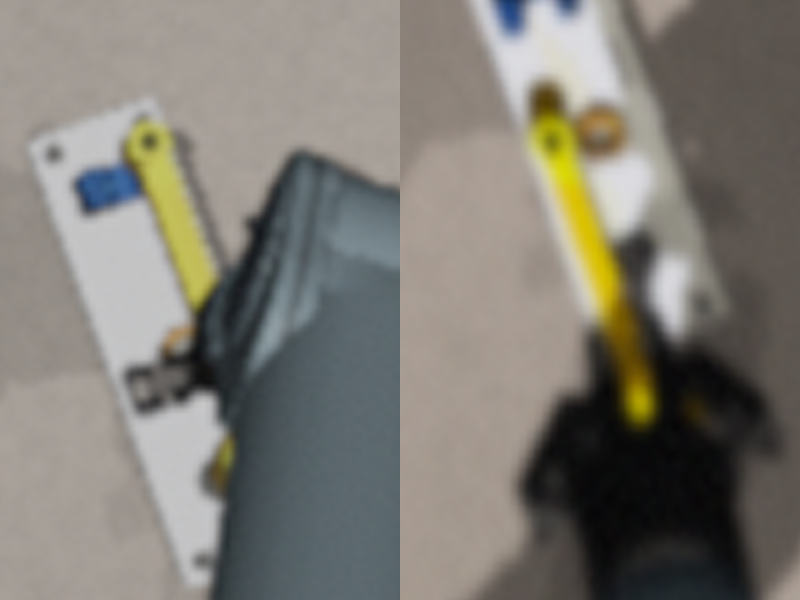

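View pics/full_scene.png

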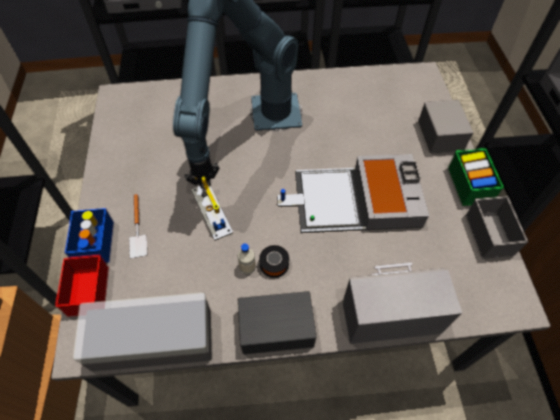

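View pics/full_top.png

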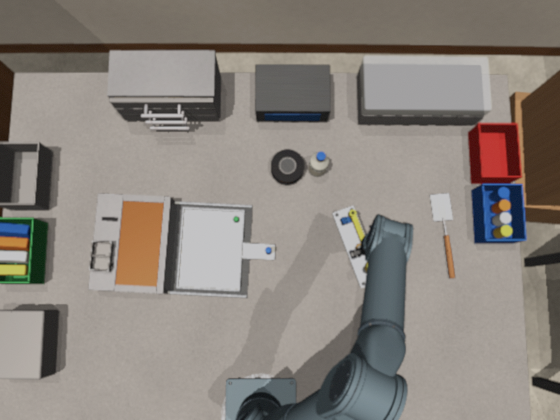

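The eye sits at (150,140) in the top ortho and (150,138) in the scene ortho, so about (.6105,-.275). The views agree, so the height and level are right. The target is (.6087,-.277). The tray is out, and the cap and the other objects look undisturbed. Lowering.

```bash
python3 -m creep '[0,1,10,0,0,0,1, -1,2,20,0,0,0,1, -1,2,30,0,0,0,1, -1,2,38,0,0,0,1, -1,2,44,0,0,0,1]' && python3 -m creep '[0,0,0,0,0,0,1,0,0,0,0,0,0,1,0,0,0,0,0,0,1,0,0,0,0,0,0,1]' && python3 - <<'E'
from h import *
for n in("top","scene"):
  c=eyes.capture(n)
  s=r.state(); z=s["ee_pos"][2]-.0076+.034
  im=ortho(c,.36,.68,-.42,-.2,z); cv2.imwrite(f"pics/fin_{n}.png",im)
  crop(c,*((310,180,110,120) if n=="top" else (150,140,110,120)),4,f"pics/c_{n}.png")
go([.496,-.3183,.088],-69.9)
cv2.imwrite("pics/find.png",np.hstack([cv2.imread(f"pics/fin_{n}.png")[:600,:400] for n in("top","scene")]))
E
```

```text
time: 13.8
ee_pos: [0.4958, -0.3188, 0.0876]
tcp_rot: [-3.094, -0.542, 0.001]
wrist_force: [1.2, -0.4, -1.3]
opening: 0.174
time: 14.3
ee_pos: [0.4961, -0.319, 0.0885]
tcp_rot: [3.094, 0.541, 0.0]
wrist_force: [-0.0, -0.5, -2.6]
opening: 0.175
t 14.4 pos [ 0.496  -0.319   0.0884] shift [ 0.2 -0.6  0.4] rot [ 0.01 -0.01 -0.25] q [ 0.72  0.64 -0.3   1.79  0.26  0.75 -0.94] F [-0.  -0.  -2.7] op 0.172
```

View pics/find.png

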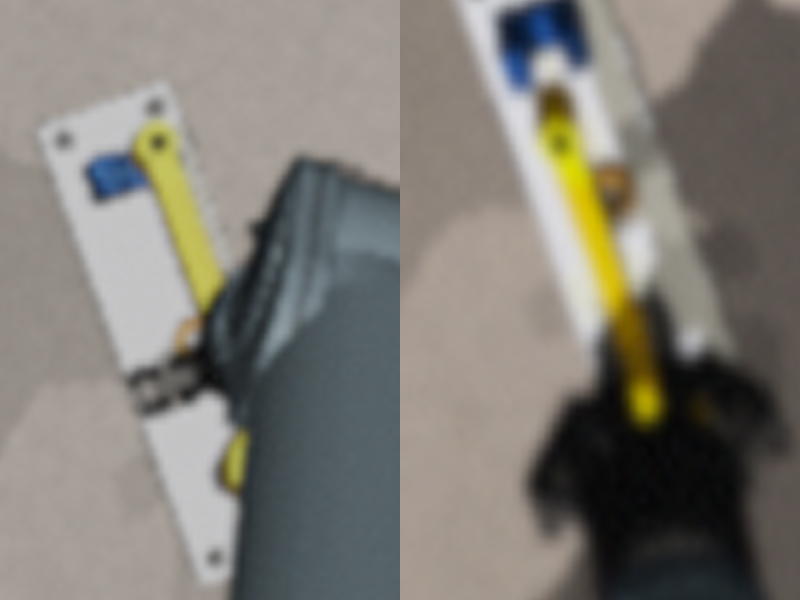

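View pics/c_scene.png

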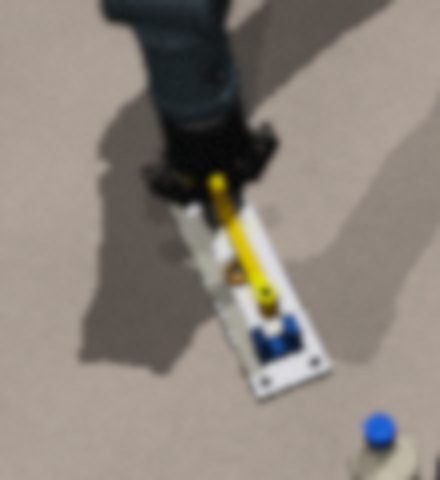

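View pics/c_top.png

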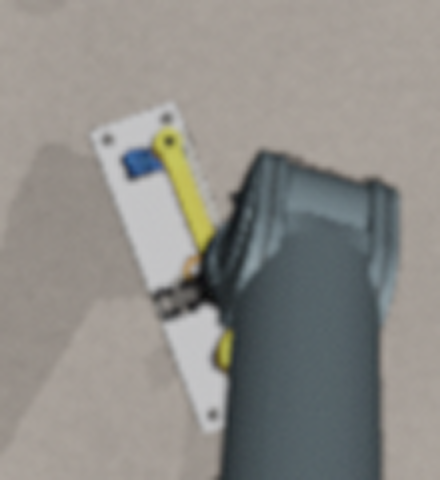

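The eye is at about (.609,-.2795), against a target of (.6087,-.277). The hub edge is where the model puts it. I'll nudge 2 mm, let it settle and hand in.

```bash
python3 -m creep '[0,-2,0,0,0,0,1,0,-2,0,0,0,0,1,0,-2,0,0,0,0,1,0,-2,0,0,0,0,1,0,-2,0,0,0,0,1]' && python3 -m creep '[0,0,0,0,0,0,1,0,0,0,0,0,0,1,0,0,0,0,0,0,1,0,0,0,0,0,0,1]' && python3 - <<'E'
from h import *
go([.496,-.3173,.088],-69.9)
c=eyes.capture("top"); print(onz(c,(193,246),.078)); crop(c,150,180,250,130,3,"pics/last.png")
print(abs(r.state()["joint_velocities"]).max())
E
```

```text
time: 15.02
ee_pos: [0.4953, -0.3171, 0.0883]
tcp_rot: [3.095, 0.542, -0.0]
wrist_force: [1.8, 0.3, -1.5]
opening: 0.174
time: 15.52
ee_pos: [0.4953, -0.317, 0.0883]
tcp_rot: [-3.095, -0.541, 0.0]
wrist_force: [0.1, 0.1, -2.3]
opening: 0.172
t 15.53 pos [ 0.4953 -0.317   0.0883] shift [0.6 0.5 0.3] rot [-0.    0.   -0.25] q [ 0.71  0.64 -0.3   1.79  0.26  0.75 -0.95] F [ 0.1  0.1 -2.3] op 0.172
[0.51710956 0.20849116 0.078     ]
0.002505537095391956
```

View pics/last.png

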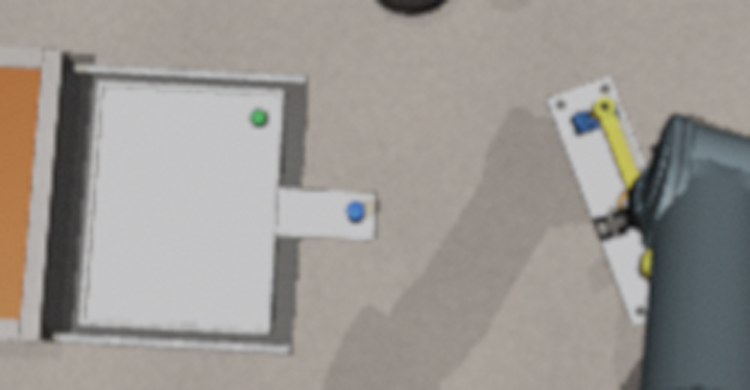

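```bash
python3 - <<'E'
from h import *
r.finish_job(); s=r.state(); print(s["time"],s["ee_pos"],s["opening"])
E
```

```text
the job is handed in; nothing more can be done
the job is handed in; nothing more can be done
```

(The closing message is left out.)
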